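# Set the core and close the split mould

### The arm

A 6-joint arm with a two-finger parallel gripper is mounted at the origin on a cart in front of the work surface, level with it; the furniture and walls round the work are solid. World frame = base frame: x ahead of the robot, y to its left, z up, the work surface at z = 0. Lengths are in m, angles in degrees, forces in N, time in s.
With the tool pointing down it reaches from about 0.375 to 0.9 m from the base axis. Payload 3.1 kg.
Tool frame: the origin (TCP) lies on the centre line of the jaws, within the pads' length; the fingertips stand 25 mm ahead of it and the grasp point (between the pads) lies 6 mm ahead of it; z points along the fingers, y is the line along which they close (so a half turn about z gives the same grasp; the last joint's range is limited). The gripper opens to 87 mm and grips with 3 to 60 N. Pads are 19 mm wide; open, the fingers measure 117 mm over their backs; the gripper's body (75 mm by 190 mm) begins 51 mm behind the grasp point.
Start: joints at [-87.577, 30.224, 82.088, -0, 67.689, -10.227], TCP at [0.137, -0.61, 0.248] pointing down, gripper open.
Joint ranges: [-176.69, 176.69], [-43.24, 126.21], [12.49, 139.97], [-82, 262], [0, 151.66], [-163.58, 163.58]. Speed limits (degrees/s): [159.86, 159.86, 180, 180, 180, 180].

### API

Orientations are given as a 3x3 rotation matrix whose columns are the frame's x, y, z axes.
In Python, from rig import * gives the robot as it stands.
- The arm moves only by the tool step_arm, never from a script. Its argument "steps" is a list of rows, each a list of 7 numbers: the shift along the tool's x, y, z normalised to -1 to 1, where 1 is 0.3 m, then the turn, a rotation vector about the tool's x, y, z normalised to -1 to 1, where 1 is 45 degrees, then the gripper's target within -1 to 1 (shut at 1, half-way at 0, fully open at -1). A call has 1 to 8 rows; each row is the pose to reach, as a shift and turn from the pose commanded when the call began, along the tool's axes at that moment; what a row does not reach only later rows make up. A row lasts 1/12 s, in which the tool goes at most 41.7 mm and 7.16 degrees, less where a joint would pass 70% of its speed; a pose out of reach is approached as far as the arm can. A call with a number of a shift or a turn outside -1 to 1 is refused whole. A call with a gripper value outside its range is refused whole. The fingers move at their own pace and stop on an object; the grip force is fixed at half the most. Time passes only in rows, so rows that repeat a pose let the fingers close. It gives the time, the measured TCP pose, the force, the opening and the grip force at its end, in the units of the state.
- read_state(): the state, without advancing time (a new reading comes with each control period).
- capture(name): name is "scene" or "top"; returns a dict with "image" (384x512x3 uint8, red, green, blue), "vertical_fov" (degrees; the focal length in pixels is half the picture's height over the tangent of half this angle, whatever the lens; pixels are square), "cx", "cy" (the principal point, pixels), "world_from_camera" (4x4, takes a point from camera to world coordinates). Camera axes: x right, y down, z forward; pixel columns grow to the right and rows downward; lengths in m; the calibration is good to about 2 mm. A picture is of the moment at which its call begins. There is no depth.
- hand_in(): hands the job in; it is judged then, once.
The state is a dict: "time_s": time; "joint_positions": joint angles; "qvel": joint speeds; "tau": joint torques, N m; "position": TCP position; "tcp_rot": TCP orientation; "force": force on the tool from outside, world axes, zero at the start; "moment": the same for the moment, N m; "opening": opening from 0.0 (shut) to 1.0 (fully open); "grasp_force": force on a finger pad.
Only numpy, scipy, OpenCV 4.12 (cv2) and the standard library are available. Lean on these libraries where they do the work, as an engineer would, in place of code of your own. Each camera call takes 0.05 s, during which the arm holds its last target. There are 200 camera calls.

### The job

Close the two-part mould for casting a display base: set the blue-grey core into the lower mould half, its wide end in the wide recess at the red mark, let go of it, then lower the upper half onto the brass dowels with the red marks at the same end until it is fully home. Press it shut with about 15 newtons and finish while still holding it pressed like that, so that I can strap it with tape; leave the tape roll, the skeleton and the modelling tool where they lie.

Things in the scene. Friction and masses are not known exactly. Their poses are not given: they have to be found in the camera images.
- lower_half: lower mould half, cream plaster block 124 x 84 x 34 mm, loose on the bench (0.6 kg), cavity up. Origin: centre of its underside; x along its length towards the end with the red mark, y across, z up. Its upper face (parting face) is at z = 34 mm; two brass dowels stand on it
- parting_face (a point): point on the axis of the lower half in the plane of its upper face (34 mm up), axes as the half. Round it is the open cavity, 62 x 36 mm, 20 mm deep; from that a recess 12 mm deep runs to x = 45.5 mm at the red-marked end (28 mm wide) and to x = -45.5 mm at the other (14 mm wide)
- thick_dowel (a point): top of the thick brass dowel of the lower half: 12 mm thick, 16 mm high (straight for the first 9, then a tapered nose), at x = 45, y = 30 mm of the lower half
- thin_dowel (a point): top of the thin brass dowel of the lower half: 8 mm thick, 16 mm high (straight for the first 9, then a tapered nose), at x = -45, y = -30 mm of the lower half
- upper_half: upper mould half, cream plaster block 124 x 84 x 28 mm, 0.3 to 0.45 kg, lying cavity down. Origin: centre of its underside; x towards the end with the red mark, z up. Underside: cavity 94 x 38, 21 mm deep; dowel holes 21 mm deep, 2 mm wider than the dowels. Home when its origin is 34 mm over the lower half's and x, y point the same way (red marks at one end); no other way fits
- batten_mid (a point): centre of the wooden batten on top of the upper half, by which it is carried: 64 mm long along x, 22 mm wide along y, 26 mm high; this point is 41 mm above the half's underside, 13 mm below the batten's top, over the half's centre; axes as the upper half. At the unmarked end a pouring cup stands 10 mm above the plaster, 36 mm or more from this point
- core: blue-grey rigid core, 84 mm long, 0.11 kg, lying level. Origin: centre of its underside; x along its length to its wide end (red mark on top), z up. Middle part x = -26 to 26 mm, 20 mm wide, 30 mm high, flat upright sides; wide end 25 mm wide, narrow end 11 mm wide, both 24 mm high, their lowest 8 mm tapered (4 mm at the end, 2 mm a side)
- core_mid (a point): centre of the core, 15 mm above its underside, axes as the core. In place, the core's x points as the lower half's x and this point is over the lower half's centre, 37 mm above its underside (the core then stands 18 mm out of the parting face; the end recesses leave 1.5 mm at each side and 3.5 mm at each end)
- tape: roll of masking tape lying flat, 92 mm across, 24 mm high; leave it alone
- skeleton: small grey cast skeleton of a four-legged animal, 90 x 105 x 40 mm; leave it alone
- clay_tool: thin wooden modelling tool, 180 mm long, lying at the bench's front; leave it alone
Things that resemble listed ones, but are neither listed nor needed, are in the scene too. Of the things that look like the core, the larger one is meant.

How it is judged:
By the outcome, as a careful person would: the job done as asked, in the order asked, and still so for the second after the job is handed in, while the arm keeps its last pose, push and grip.
It also fails if it takes over 72 s, if anything falls off the work surface, if the arm or the gripper's body presses on something with over 40 N, if the wrist force passes 120 N, or if a joint passes its speed limit or range.

## Working session

There is one attempt and no reset: what is moved stays moved. The work goes in short steps, Python scripts to look and compute and a tool call to move; the robot and the scene stay as the last step left them, time stands still between calls to the robot, and variables do not carry over. Pictures are saved under pics/ and viewed, at most 10 in all, crops included, and the job is handed in when it is done.

Besides the shell and the picture viewer there is one more tool, called after "Request:" as name(argument=value, ...), one argument or row to a line, values as JSON. step_arm: Moves the arm, as the interface text tells. Scaled input: -1 to 1 covers 0.3 m each way for a shift and 45 degrees each way for a turn. Its arguments: {"type":"object","properties":{"steps":{"type":"array"}},"required":["steps"]}

```bash
mkdir -p pics; cat > h.py <<'E'
from rig import *
import numpy as np, cv2
from scipy.spatial.transform import Rotation as R
def snap(cam,name,crop=None,scale=1):
    c=capture(cam); im=c["image"][:,:,::-1]
    np.save('pics/%s.npy'%name,c["image"])
    if crop: x0,y0,x1,y1=crop; im=im[y0:y1,x0:x1]
    if scale!=1: im=cv2.resize(im,None,fx=scale,fy=scale,interpolation=cv2.INTER_CUBIC)
    cv2.imwrite('pics/%s.png'%name,im); return c
def f(c): return 192/np.tan(np.radians(c["vertical_fov"])/2)
def px2w(c,u,v,z):
    T=c["world_from_camera"]; d=T[:3,:3]@np.array([(u-c["cx"])/f(c),(v-c["cy"])/f(c),1]); o=T[:3,3]
    return o+d*(z-o[2])/d[2]
def w2px(c,p):
    T=c["world_from_camera"]; q=T[:3,:3].T@(np.asarray(p)-T[:3,3]); return f(c)*q[0]/q[2]+c["cx"],f(c)*q[1]/q[2]+c["cy"]
def rel(pos,yaw):
    """rows numbers from current measured pose to TCP pos, tool down, tool y axis at yaw deg"""
    s=read_state(); M=np.array(s["tcp_rot"]); y=np.array([np.cos(np.radians(yaw)),np.sin(np.radians(yaw)),0]); z=np.array([0,0,-1.]); x=np.cross(y,z)
    D=M.T@np.column_stack([x,y,z]); 
    print("shift",np.round(M.T@(np.array(pos)-s["position"])/0.3,4),"turn",np.round(R.from_matrix(D).as_rotvec(degrees=True)/45,4))
E
python3 - <<'E'
from h import *
for n in("scene","top"):
    c=snap(n,n+"0",None,1.5); print(n,c["vertical_fov"],c["cx"],c["cy"],np.round(c["world_from_camera"],3).tolist())
print(read_state())
E
```

```text
scene 51.67340444057426 256.58440933279155 186.80919205721113 [[-0.876, -0.309, 0.37, 0.177], [-0.482, 0.572, -0.664, 0.459], [-0.007, -0.76, -0.65, 0.659], [0.0, 0.0, 0.0, 1.0]]
top 50.3495501813329 251.35098284584967 190.61312169806035 [[0.01, -0.995, 0.101, 0.44], [-1.0, -0.011, -0.01, -0.146], [0.011, -0.101, -0.995, 1.044], [0.0, 0.0, 0.0, 1.0]]
{'time_s': 0.1, 'joint_positions': array([-8.75760417e+01,  3.02730205e+01,  8.21476834e+01, -3.62806865e-03,
        6.76893164e+01, -1.02278639e+01]), 'qvel': array([ 0.00747119, -0.1398894 , -0.18871781,  0.01892659, -0.04701668,
        0.06218516]), 'tau': array([ 2.46652889e-04, -4.40986204e+01, -1.77150857e+01,  6.33973069e-02,
        5.34130982e-02, -4.96750374e-05]), 'position': array([ 0.13687177, -0.60921341,  0.24668364]), 'tcp_rot': array([[ 9.75713801e-01,  2.19049215e-01, -1.39741484e-04],
       [ 2.19049076e-01, -9.75711961e-01,  1.91601928e-03],
       [ 2.83355082e-04, -1.90009670e-03, -9.99998155e-01]]), 'force': array([-0.38550029, -0.0261663 ,  0.63888293]), 'moment': array([ 0.0280932 , -0.00197599,  0.01913773]), 'grasp_force': 0.0, 'opening': 0.9979680728117188}
```

View pics/scene0.png

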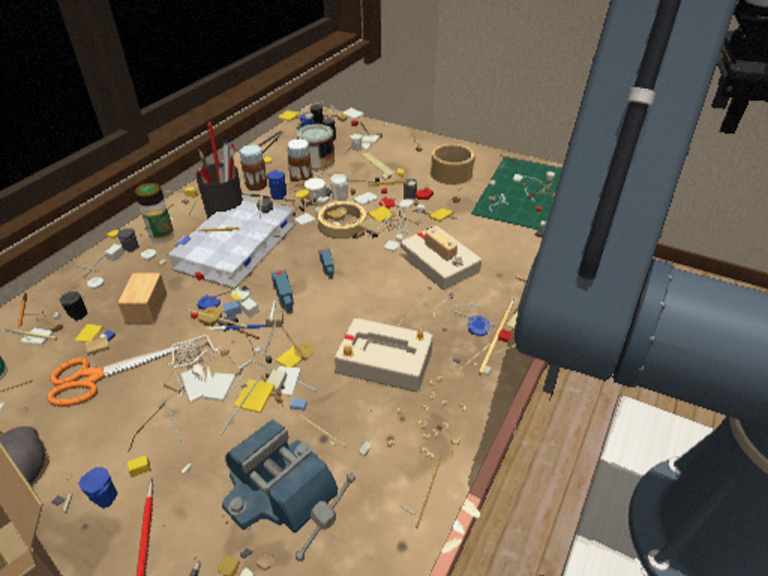

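View pics/top0.png

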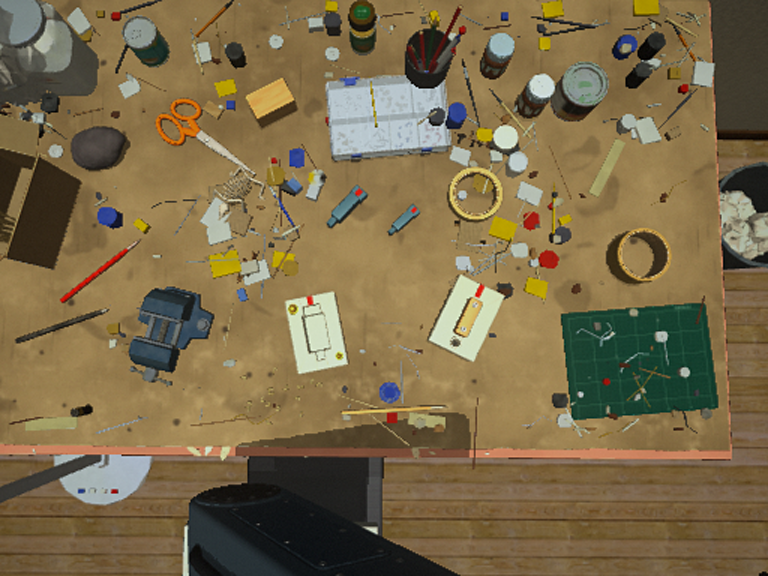

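The top view shows the lower half at about (317,332), the upper half at (466,318), and two core-like parts at (347,206) and (404,219), all in 1.5x pixels. The one at (347,206) is larger, so it fits the description. I'll check it in a crop.

```bash
python3 - <<'E'
from h import *
snap("top","crop1",(185,115,345,255),5) if 0 else None
im=np.load('pics/top0.npy')[:,:,::-1]
a=cv2.resize(im[115:165,212:287],None,fx=8,fy=8,interpolation=cv2.INTER_CUBIC)   #600x400
cv2.imwrite('pics/cores.png',a)
b=cv2.resize(im[180:255,185:340],None,fx=5,fy=5,interpolation=cv2.INTER_CUBIC)
cv2.imwrite('pics/moulds.png',b)
E
```

```text
(no output)
```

View pics/cores.png

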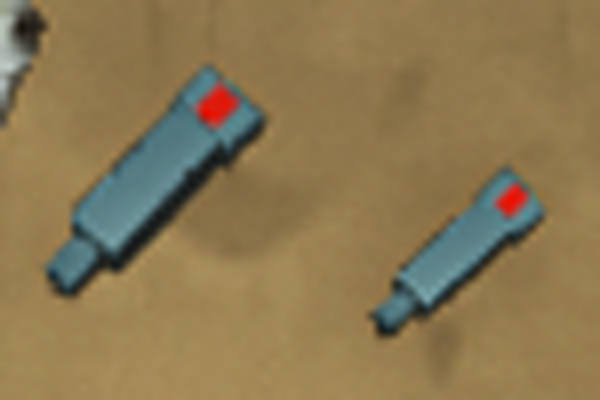

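View pics/moulds.png

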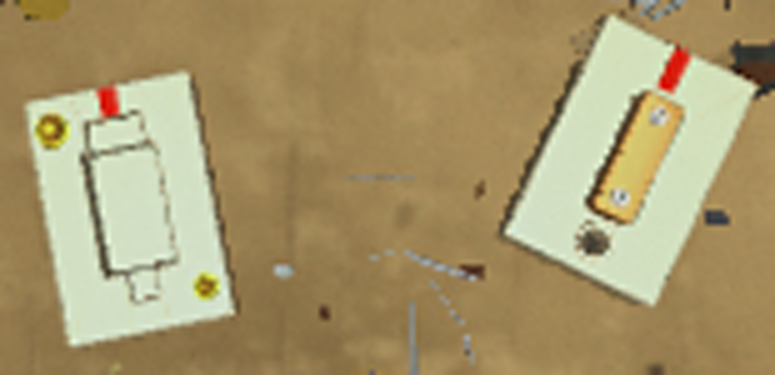

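The crop confirms it: the left part (centre (152,175) in the crop) is clearly longer and wider than the one at (460,250), so it is the core. The red marks show its wide end at upper right. Next I'll fit the poses.

```bash
cat > fit.py <<'E'
from h import *
from scipy.ndimage import map_coordinates
from scipy.optimize import minimize
def rect(x0,x1,y0,y1,z): return [((x0,y0,z),(x1,y0,z)),((x1,y0,z),(x1,y1,z)),((x1,y1,z),(x0,y1,z)),((x0,y1,z),(x0,y0,z))]
m=1e-3
LOW=rect(-.062,.062,-.042,.042,.034); UP=rect(-.062,.062,-.042,.042,.028)
BAT=rect(-.032,.032,-.011,.011,.054)
CORE=rect(-.026,.026,-.010,.010,.030)[0:3:2]+rect(-.042,.042,-.0125,.0125,.024)[1:2]+rect(-.042,.042,-.0055,.0055,.024)[3:4]
def score(p,c,im,edges,z0=0,d=.002):
    co,si=np.cos(p[2]),np.sin(p[2]); s=0
    for a,b in edges:
        a,b=np.array(a),np.array(b); t=np.linspace(.08,.92,40)[:,None]; P=a+(b-a)*t
        e=(b-a)/np.linalg.norm(b-a); n=np.array([-e[1],e[0],0]) # inward for ccw
        v=[]
        for k in(1,-1):
            Q=P+k*d*n; W=np.stack([co*Q[:,0]-si*Q[:,1]+p[0],si*Q[:,0]+co*Q[:,1]+p[1],Q[:,2]+z0],1)
            T=c["world_from_camera"]; q=(W-T[:3,3])@T[:3,:3]
            u=f(c)*q[:,0]/q[:,2]+c["cx"]; w=f(c)*q[:,1]/q[:,2]+c["cy"]
            v.append(np.stack([map_coordinates(im[:,:,ch],[w,u],order=1) for ch in range(3)],1))
        s+=np.linalg.norm((v[0]-v[1]).mean(0))*np.linalg.norm(b-a)
    return -s*10
def fit(p0,cs,edges,z0=0):
    f2=lambda q:sum(score((q[0]/1e3,q[1]/1e3,np.radians(q[2])),c,c["image"].astype(float),edges,z0) for c in cs)
    best=None
    for dx in(-2,2):
      for dy in(-2,2):
        for da in(-2,2):
          q0=np.array([p0[0]*1e3+dx,p0[1]*1e3+dy,p0[2]+da])
          r=minimize(f2,q0,method='Nelder-Mead',options=dict(initial_simplex=q0+np.vstack([np.zeros(3),np.eye(3)*2.5]),xatol=.02,fatol=.01))
          if best is None or r.fun<best.fun: best=r
    return best.x,best.fun
E
python3 - <<'E'
from fit import *
t=capture("top"); s=capture("scene")
def pm(u,v,z): return px2w(t,u/5+185,v/5+180,z)
def pc(u,v,z): return px2w(t,u/8+212,v/8+115,z)
def init(cs,head,tail):
    d=head-tail; return [*np.mean(cs,0)[:2],np.degrees(np.arctan2(d[1],d[0]))]
L=[pm(25,103,.034),pm(190,72,.034),pm(235,314,.034),pm(72,347,.034)]
U=[pm(608,15,.028),pm(757,88,.028),pm(655,305,.028),pm(503,234,.028)]
C=[pc(209,67,.024),pc(265,118,.024),pc(48,272,.024),pc(70,296,.024)]
il=init(L,(L[0]+L[1])/2,(L[2]+L[3])/2); iu=init(U,(U[0]+U[1])/2,(U[2]+U[3])/2); ic=init(C,(C[0]+C[1])/2,(C[2]+C[3])/2)
for n,i,e in(("low",il,LOW),("up",iu,UP),("bat",iu,BAT),("core",ic,CORE)):
    print(n,np.round([i[0]*1e3,i[1]*1e3,i[2]],1),*[np.round(fit(i,x,e)[0],2) for x in([t],[s],[t,s])])
E
```

```text
low [464.4 -57.3  11.8] [465.61 -54.72  11.93] [465.98 -54.04  12.03] [465.9  -54.48  11.88]
up [ 491.1 -305.3  -25.6] [ 492.63 -304.78  -25.71] [ 492.43 -302.74  -25.87] [ 492.52 -304.3   -25.82]
bat [ 491.1 -305.3  -25.6] [ 490.32 -304.07  -25.46] [ 493.3  -302.78  -26.5 ] [ 492.19 -300.57  -25.85]
core [ 675.9 -101.6  -41.6] [679.86 -99.72 -42.01] [678.48 -99.05 -43.06] [679.57 -99.67 -42.31]
```

```bash
python3 - <<'E'
from h import *
rel([.6795,-.0996,.15],-132.2)
E
```

```text
shift [ 2.1368 -1.2615  0.3253] turn [-1.8000e-03  5.0000e-04  1.2189e+00]
```

Request:
step_arm(
  steps=[
    [0.1,-0.06,0.01,0,0,0.07,-1],
    [0.21,-0.125,0.02,0,0,0.15,-1],
    [0.32,-0.19,0.03,0,0,0.22,-1],
    [0.43,-0.25,0.04,0,0,0.3,-1],
    [0.54,-0.32,0.05,0,0,0.37,-1],
    [0.65,-0.38,0.06,0,0,0.45,-1],
    [0.76,-0.45,0.07,0,0,0.52,-1],
    [0.87,-0.51,0.08,0,0,0.6,-1],
  ],
)

```text
time_s: 0.87
position: [0.3589, -0.4014, 0.2233]
tcp_rot: [[0.968, -0.251, -0.0], [-0.251, -0.968, 0.001], [-0.001, -0.001, -1.0]]
force: [-0.1, -0.6, -0.9]
opening: 1.003
grasp_force: 0.0
```

```bash
python3 - <<'E'
from h import *
rel([.6795,-.0996,.15],-132.2); print(read_state()["position"])
E
```

```text
shift [ 0.7822 -1.2418  0.2449] turn [-0.0007  0.0009  0.6149]
[ 0.3589218  -0.40141472  0.22334136]
```

Request:
step_arm(
  steps=[
    [0.06,-0.1,0.02,0,0,0.07,-1],
    [0.13,-0.21,0.04,0,0,0.15,-1],
    [0.19,-0.31,0.06,0,0,0.22,-1],
    [0.26,-0.42,0.08,0,0,0.3,-1],
    [0.33,-0.52,0.1,0,0,0.37,-1],
    [0.39,-0.63,0.12,0,0,0.45,-1],
    [0.46,-0.73,0.14,0,0,0.52,-1],
    [0.52,-0.83,0.16,0,0,0.6,-1],
  ],
)

```text
time_s: 1.53
position: [0.5724, -0.1993, 0.1751]
tcp_rot: [[0.749, -0.662, 0.0], [-0.662, -0.749, -0.0], [0.0, -0.0, -1.0]]
force: [0.1, -0.6, 0.1]
opening: 1.004
grasp_force: 0.0
```

Request:
step_arm(
  steps=[
    [0,0,0,0,0,0,-1],
    [0,0,0,0,0,0,-1],
  ],
)

```text
time_s: 1.7
position: [0.5715, -0.199, 0.1748]
tcp_rot: [[0.754, -0.657, -0.001], [-0.657, -0.754, 0.0], [-0.001, 0.001, -1.0]]
force: [0.3, 0.2, -0.0]
opening: 0.996
grasp_force: 0.0
```

```bash
python3 - <<'E'
from h import *
rel([.6795,-.0996,.10],-132.2); print(read_state()["position"])
E
```

```text
shift [ 0.0537 -0.4864  0.2491] turn [0.0007 0.0014 0.0246]
[ 0.57153161 -0.19899671  0.17482467]
```

Request:
step_arm(
  steps=[
    [0.01,-0.1,0.03,0,0,0.01,-0.2],
    [0.02,-0.2,0.08,0,0,0.02,-0.2],
    [0.03,-0.3,0.13,0,0,0.025,-0.2],
    [0.04,-0.4,0.18,0,0,0.025,-0.2],
    [0.054,-0.4865,0.249,0,0,0.025,-0.2],
    [0.054,-0.4865,0.249,0,0,0.025,-0.2],
    [0.054,-0.4865,0.249,0,0,0.025,-0.2],
    [0.054,-0.4865,0.249,0,0,0.025,-0.2],
  ],
)

```text
time_s: 2.37
position: [0.6786, -0.1035, 0.101]
tcp_rot: [[0.737, -0.676, -0.001], [-0.676, -0.737, -0.001], [-0.0, 0.001, -1.0]]
force: [-0.2, -0.4, -0.2]
opening: 0.613
grasp_force: 0.0
```

```bash
python3 - <<'E'
from h import *
rel([.6795,-.0996,.041],-132.2); print(read_state()["position"])
c=snap("scene","s1",(150,110,290,215),5)
E
```

```text
shift [-0.0063 -0.0118  0.2   ] turn [ 0.0014  0.0006 -0.0071]
[ 0.67855751 -0.1034534   0.10100899]
```

View pics/s1.png

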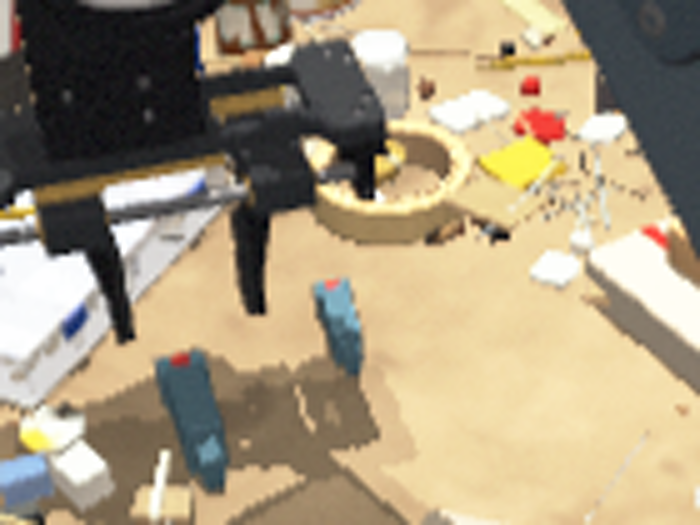

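The fingers straddle the larger core (at about (190,420) in the crop), and the smaller one at (338,325) is clear of them. I'll descend with a small correction and then grip.

Request:
step_arm(
  steps=[
    [-0.006,-0.012,0.05,0,0,-0.007,-0.2],
    [-0.006,-0.012,0.1,0,0,-0.007,-0.2],
    [-0.006,-0.012,0.15,0,0,-0.007,-0.2],
    [-0.006,-0.012,0.18,0,0,-0.007,-0.2],
    [-0.006,-0.012,0.2,0,0,-0.007,-0.2],
    [-0.006,-0.012,0.2,0,0,-0.007,-0.2],
    [-0.006,-0.012,0.2,0,0,-0.007,-0.2],
  ],
)

```text
time_s: 3.0
position: [0.6805, -0.0984, 0.0409]
tcp_rot: [[0.741, -0.672, -0.0], [-0.672, -0.741, -0.0], [-0.0, 0.0, -1.0]]
force: [0.8, 0.7, 0.3]
opening: 0.597
grasp_force: 0.0
```

```bash
python3 - <<'E'
from h import *
rel([.6795,-.0996,.041],-132.2); print(read_state()["position"])
E
```

```text
shift [ 0.      0.0052 -0.0004] turn [0.0001 0.0001 0.0003]
[ 0.68054088 -0.09843883  0.04088657]
```

Now close the gripper.

Request:
step_arm(
  steps=[
    [0,0.005,0,0,0,0,1],
    [0,0.005,0,0,0,0,1],
    [0,0.005,0,0,0,0,1],
    [0,0.005,0,0,0,0,1],
    [0,0.005,0,0,0,0,1],
    [0,0.005,0,0,0,0,1],
    [0,0.005,0,0,0,0,1],
    [0,0.005,0,0,0,0,1],
  ],
)

```text
time_s: 3.67
position: [0.6797, -0.0991, 0.0411]
tcp_rot: [[0.741, -0.671, 0.0], [-0.671, -0.741, -0.0], [0.0, -0.0, -1.0]]
force: [0.6, 0.8, 1.4]
opening: 0.231
grasp_force: 30.0
```

Request:
step_arm(
  steps=[
    [0,0,0,0,0,0,1],
    [0,0,0,0,0,0,1],
    [0,0,-0.05,0,0,0,1],
    [0,0,-0.1,0,0,0,1],
    [0,0,-0.17,0,0,0,1],
    [0,0,-0.25,0,0,0,1],
    [0,0,-0.25,0,0,0,1],
    [0,0,-0.25,0,0,0,1],
  ],
)

```text
time_s: 4.33
position: [0.6812, -0.0997, 0.119]
tcp_rot: [[0.741, -0.671, 0.006], [-0.671, -0.741, -0.002], [0.005, -0.002, -1.0]]
force: [-0.5, -0.3, -1.6]
opening: 0.226
grasp_force: 30.0
```

```bash
python3 - <<'E'
from fit import *
s=read_state();p=s["position"];print(p,s["force"])
print("lower target z .16");rel([.4659,-.0544,.16],-78.1)
c=capture("scene");t=capture("top")
# predicted core bottom height if held as expected: .015-.040 below tcp
z0=p[2]-.041
for cs in([c],[t],[c,t]): print(fit([p[0],p[1],-42.2],cs,CORE,z0))
E
```

```text
[ 0.68122248 -0.09967268  0.11901399] [-0.49247694 -0.28615041 -1.60337095]
lower target z .16
shift [-0.6326  0.3695 -0.1408] turn [ 4.0000e-04 -7.6000e-03 -1.2012e+00]
(array([680.45338885, -99.55384996, -44.894164  ]), np.float64(-98.93073872902261))
(array([615.82737484, -80.83674334, -12.73298081]), np.float64(-106.13946818559873))
(array([679.7764355 , -98.52363701, -43.8068066 ]), np.float64(-121.03852146520791))
```

Request:
step_arm(
  steps=[
    [-0.02,0.01,-0.04,0,0,-0.07,1],
    [-0.08,0.05,-0.08,0,0,-0.15,1],
    [-0.16,0.09,-0.12,0,0,-0.23,1],
    [-0.24,0.14,-0.14,0,0,-0.31,1],
    [-0.32,0.19,-0.14,0,0,-0.39,1],
    [-0.4,0.23,-0.14,0,0,-0.47,1],
    [-0.46,0.27,-0.14,0,0,-0.54,1],
    [-0.5,0.29,-0.14,0,0,-0.6,1],
  ],
)

```text
time_s: 5.1
position: [0.5057, -0.0617, 0.1566]
tcp_rot: [[0.966, -0.259, -0.006], [-0.259, -0.966, 0.002], [-0.007, -0.0, -1.0]]
force: [-0.1, -0.2, -1.4]
opening: 0.229
grasp_force: 30.0
```

```bash
python3 - <<'E'
from h import *
rel([.4659,-.0544,.13],-78.1); print(read_state()["position"])
E
```

```text
shift [-0.134   0.0107  0.0896] turn [-0.0024  0.0081 -0.5979]
[ 0.50571534 -0.06174613  0.15660769]
```

Request:
step_arm(
  steps=[
    [-0.02,0.001,0.01,0,0,-0.09,1],
    [-0.04,0.003,0.03,0,0.003,-0.19,1],
    [-0.07,0.005,0.05,0,0.005,-0.3,1],
    [-0.1,0.008,0.07,0,0.006,-0.41,1],
    [-0.12,0.01,0.09,0,0.006,-0.52,1],
    [-0.134,0.0105,0.09,0,0.006,-0.598,1],
    [-0.134,0.0105,0.09,0,0.006,-0.598,1],
    [-0.134,0.0105,0.09,0,0.006,-0.598,1],
  ],
)

```text
time_s: 5.77
position: [0.4698, -0.0554, 0.1302]
tcp_rot: [[0.979, 0.202, 0.003], [0.202, -0.979, 0.0], [0.003, 0.0, -1.0]]
force: [-0.0, -0.1, -0.9]
opening: 0.224
grasp_force: 30.0
```

```bash
python3 - <<'E'
from fit import *
P=[]
for i in range(3):
    c=capture("scene");t=capture("top"); s=read_state();P.append(s["position"])
print(np.round(P,4).tolist()); p=np.mean(P,0)
rel([.4659,-.0544,.13],-78.1)
z0=p[2]-.041
for cs in([c],[t],[c,t]): print(fit([p[0],p[1],11.9],cs,CORE,z0))
snap("scene","s2",(190,160,340,270),5)
E
```

```text
[[0.4708, -0.0557, 0.1307], [0.4709, -0.0557, 0.1309], [0.4708, -0.0556, 0.1309]]
shift [-0.0151 -0.0073  0.003 ] turn [ 0.0018 -0.0064 -0.0038]
(array([468.2917202 , -55.37485283,   7.9673225 ]), np.float64(-53.70665259438959))
(array([480.86420119, -56.26496324, -21.30457254]), np.float64(-73.72050743751484))
(array([468.14443646, -55.11711006,   7.69855118]), np.float64(-62.11603286740669))
```

View pics/s2.png

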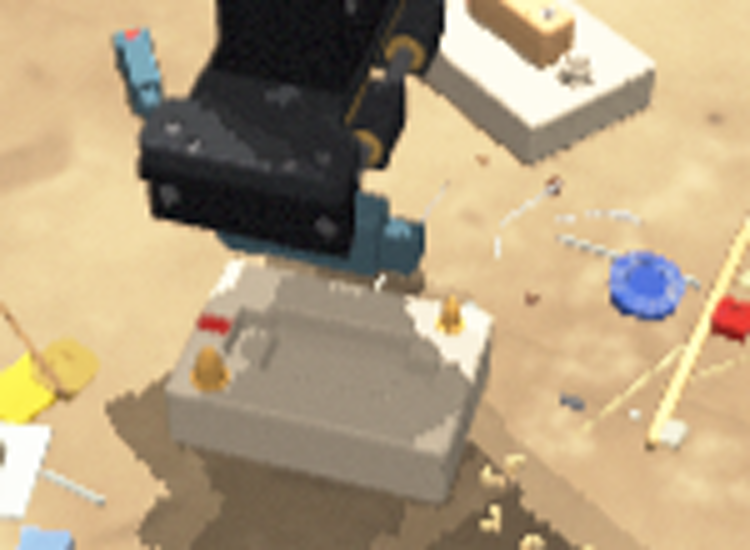

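The core hangs over the lower half with its narrow end away from the red mark. Its narrow tip is at about (424,232) in the crop. I'll check the offset along the axis against the prediction.

```bash
python3 - <<'E'
from fit import *
c=capture("scene"); s=read_state(); p=s["position"]; M=np.array(s["tcp_rot"])
# core axes: x=tool x, y=-tool y, z=-tool z ; origin .041 below TCP
for q in([-42,5.5,24],[-42,-5.5,24],[-42,-5.5,8],[-42,5.5,8],[-38,5.5,0],[-26,10,24],[-26,10,0],[26,10,0]):
    q=np.array(q)/1e3; w=p+M@np.array([q[0],-q[1],.041-q[2]]); u=np.array(w2px(c,w)); print(np.round(q*1e3),np.round((u+.5-[190,160])*5))
im=c["image"].astype(float)
print("yaw x",np.degrees(np.arctan2(M[1,0],M[0,0])), p)
E
```

```text
[-42.   6.  24.] [419. 239.]
[-42.  -6.  24.] [426. 221.]
[-42.  -6.   8.] [425. 250.]
[-42.   6.   8.] [418. 268.]
[-38.   6.   0.] [408. 280.]
[-26.  10.  24.] [377. 239.]
[-26.  10.   0.] [377. 282.]
[26. 10.  0.] [256. 256.]
yaw x 11.737267004975369 [ 0.47059338 -0.05556458  0.13093818]
```

Request:
step_arm(
  steps=[
    [-0.015,-0.007,0.02,0.002,-0.006,-0.004,1],
    [-0.015,-0.007,0.06,0.002,-0.006,-0.004,1],
    [-0.015,-0.007,0.1,0.002,-0.006,-0.004,1],
    [-0.015,-0.007,0.13,0.002,-0.006,-0.004,1],
    [-0.015,-0.007,0.145,0.002,-0.006,-0.004,1],
    [-0.015,-0.007,0.145,0.002,-0.006,-0.004,1],
    [-0.015,-0.007,0.145,0.002,-0.006,-0.004,1],
    [-0.015,-0.007,0.145,0.002,-0.006,-0.004,1],
  ],
)

```text
time_s: 6.83
position: [0.466, -0.0545, 0.0876]
tcp_rot: [[0.978, 0.207, 0.0], [0.207, -0.978, 0.0], [0.0, -0.0, -1.0]]
force: [-0.8, 0.3, -1.1]
opening: 0.227
grasp_force: 30.0
```

```bash
python3 - <<'E'
from fit import *
c=snap("scene","s3",(200,180,320,270),6); s=read_state(); p=s["position"]; M=np.array(s["tcp_rot"])
rel([.4659,-.0544,.0645],-78.1); print(p,s["force"])
for q in([-42,5.5,24],[-42,-5.5,24],[-42,5.5,8],[-26,10,24],[26,10,24]):
    q=np.array(q)/1e3; w=p+M@np.array([q[0],-q[1],.041-q[2]]); u=np.array(w2px(c,w)); print(np.round(q*1e3),np.round((u+.5-[200,180])*6))
E
```

```text
shift [-0.0006 -0.0003  0.0774] turn [ 0.     -0.0008  0.0007]
[ 0.46607754 -0.05446637  0.08770708] [-0.10840362  0.10968428 -1.14690899]
[-42.   6.  24.] [451. 265.]
[-42.  -6.  24.] [459. 243.]
[-42.   6.   8.] [450. 297.]
[-26.  10.  24.] [402. 264.]
[26. 10. 24.] [259. 233.]
```

View pics/s3.png

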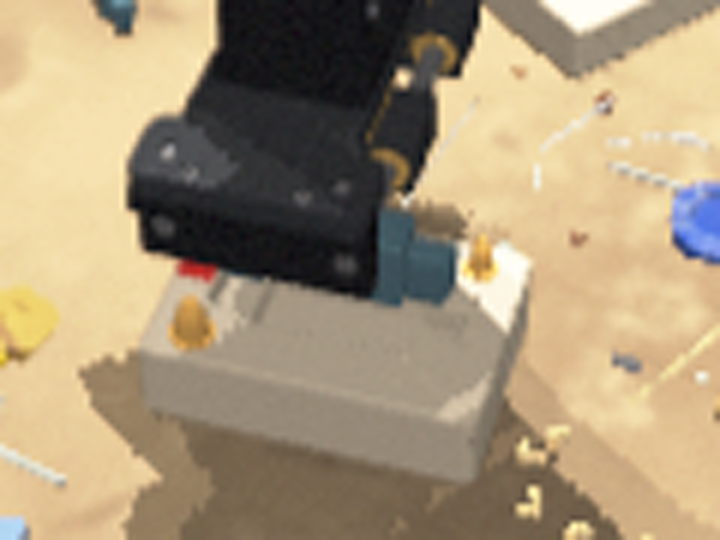

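The picture matches the prediction: narrow tip edge at about (455,245–300). Next, a slow descent while watching the force.

Request:
step_arm(
  steps=[
    [0,0,0.01,0,0,0,1],
    [0,0,0.02,0,0,0,1],
    [0,0,0.03,0,0,0,1],
    [0,0,0.04,0,0,0,1],
    [0,0,0.047,0,0,0,1],
    [0,0,0.053,0,0,0,1],
    [0,0,0.058,0,0,0,1],
    [0,0,0.058,0,0,0,1],
  ],
)

```text
time_s: 7.55
position: [0.4656, -0.0543, 0.0696]
tcp_rot: [[0.978, 0.207, -0.001], [0.207, -0.978, 0.001], [-0.001, -0.001, -1.0]]
force: [0.2, 0.9, -1.2]
opening: 0.226
grasp_force: 30.0
```

Request:
step_arm(
  steps=[
    [0,0,0.005,0,0,0,1],
    [0,0,0.01,0,0,0,1],
    [0,0,0.015,0,0,0,1],
    [0,0,0.019,0,0,0,1],
    [0,0,0.022,0,0,0,1],
    [0,0,0.024,0,0,0,1],
    [0,0,0.024,0,0,0,1],
    [0,0,0.024,0,0,0,1],
  ],
)

```text
time_s: 8.22
position: [0.4657, -0.0543, 0.063]
tcp_rot: [[0.978, 0.207, -0.0], [0.207, -0.978, 0.0], [-0.0, -0.0, -1.0]]
force: [0.4, -0.9, 3.0]
opening: 0.227
grasp_force: 30.0
```

It seated at z = 0.063 with light contact, as expected. Release and rise.

Request:
step_arm(
  steps=[
    [0,0,0,0,0,0,0.2],
    [0,0,0,0,0,0,0.1],
    [0,0,0,0,0,0,0.1],
    [0,0,0,0,0,0,0.1],
    [0,0,-0.03,0,0,0,0.1],
    [0,0,-0.1,0,0,0,0.1],
    [0,0,-0.2,0,0,0,0.1],
    [0,0,-0.32,0,0,0,0.1],
  ],
)

```text
time_s: 8.88
position: [0.4645, -0.054, 0.159]
tcp_rot: [[0.978, 0.207, -0.004], [0.207, -0.978, 0.002], [-0.004, -0.003, -1.0]]
force: [1.3, -1.2, 0.2]
opening: 0.444
grasp_force: 0.0
```

```bash
python3 - <<'E'
from h import *
rel([.4922,-.304,.16],-115.8); print(read_state()["position"])
E
```

```text
shift [-0.0817  0.8345 -0.0053] turn [-0.0018  0.0058  0.8382]
[ 0.46446941 -0.05398957  0.1589991 ]
```

Request:
step_arm(
  steps=[
    [-0.01,0.08,0,0,0,0.1,0.1],
    [-0.02,0.2,0,0,0,0.22,0.1],
    [-0.04,0.32,0,0,0,0.34,0.1],
    [-0.05,0.44,0,0,0,0.47,0.1],
    [-0.06,0.56,0,0,0,0.6,0],
    [-0.07,0.68,0,0,0,0.73,0],
    [-0.08,0.78,0,0,0,0.84,0],
    [-0.081,0.834,0,0,0,0.84,0],
  ],
)

```text
time_s: 9.55
position: [0.4942, -0.3086, 0.1595]
tcp_rot: [[0.897, -0.441, 0.002], [-0.441, -0.897, -0.003], [0.003, 0.002, -1.0]]
force: [0.5, -0.2, -1.0]
opening: 0.499
grasp_force: 0.0
```

Request:
step_arm(
  steps=[
    [0,0,0,0,0,0,0],
    [0,0,0,0,0,0,0],
    [0,0,0,0,0,0,0],
    [0,0,0,0,0,0,0],
  ],
)

```text
time_s: 9.88
position: [0.4931, -0.3022, 0.1586]
tcp_rot: [[0.9, -0.435, -0.002], [-0.435, -0.9, 0.002], [-0.002, -0.001, -1.0]]
force: [0.6, -0.1, -0.7]
opening: 0.498
grasp_force: 0.0
```

```bash
python3 - <<'E'
from fit import *
c=snap("top","t4"); s=capture("scene")
rel([.4922,-.304,.10],-115.8); print(read_state()["position"])
CORET=CORE[:]
for cs in([c],[s],[c,s]): print("core",fit([.466,-.0545,11.9],cs,CORE,.022),"low",fit([.466,-.0545,11.9],cs,LOW))
im=np.load('pics/t4.npy')[:,:,::-1]
cv2.imwrite('pics/t4c.png',np.hstack([cv2.resize(im[190:255,185:235],None,fx=7,fy=7,interpolation=cv2.INTER_CUBIC),cv2.resize(s["image"][200:265,215:295,::-1],None,fx=5.5,fy=7,interpolation=cv2.INTER_CUBIC)]))
E
```

```text
shift [-0.0014  0.0064  0.1956] turn [-0.0009  0.0019  0.0007]
[ 0.49348107 -0.30251928  0.15867782]
core (array([464.41759396, -56.82268763,  11.00461317]), np.float64(-161.8136526821741)) low (array([465.5365093 , -54.735905  ,  11.98071709]), np.float64(-513.1602905250606))
core (array([464.66839668, -52.74120764,  13.02591879]), np.float64(-137.92379828197542)) low (array([465.93198192, -54.18906193,  12.15760938]), np.float64(-306.82386199427935))
core (array([464.73459385, -56.19913739,  10.672299  ]), np.float64(-233.98092868679913)) low (array([465.69950895, -54.64972046,  12.08725677]), np.float64(-814.1580156182406))
```

View pics/t4c.png

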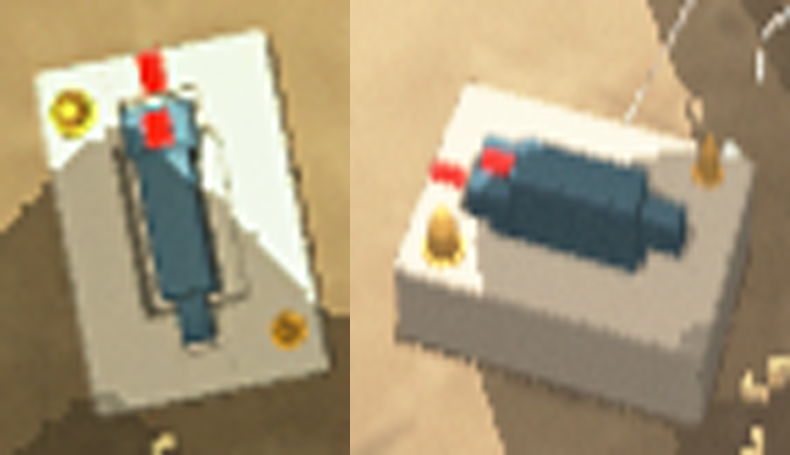

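The core sits level in its recesses: wide end with the red mark at (157,127), next to the block's mark at (150,70), and the lower half has not moved. Now to the batten.

Request:
step_arm(
  steps=[
    [-0.001,0.006,0.08,0,0,0,0],
    [-0.001,0.006,0.16,0,0,0,0],
    [-0.001,0.006,0.2,0,0,0,0],
    [-0.001,0.006,0.2,0,0,0,0],
    [-0.001,0.006,0.2,0,0,0,0],
    [-0.001,0.006,0.2,0,0,0,0],
  ],
)

```text
time_s: 10.48
position: [0.4933, -0.3058, 0.0994]
tcp_rot: [[0.9, -0.436, 0.001], [-0.436, -0.9, -0.0], [0.001, 0.0, -1.0]]
force: [0.4, -0.3, 0.0]
opening: 0.499
grasp_force: 0.0
```

```bash
python3 - <<'E'
from h import *
capture("scene");rel([.4925,-.3042,.057],-115.8); print(read_state()["position"])
E
```

```text
shift [-0.0057 -0.0044  0.1424] turn [ 0.0005 -0.0022 -0.0011]
[ 0.49340924 -0.30607518  0.09973782]
```

Request:
step_arm(
  steps=[
    [-0.005,-0.004,0.05,0,0,0,0],
    [-0.005,-0.004,0.1,0,0,0,0],
    [-0.005,-0.004,0.13,0,0,0,0],
    [-0.005,-0.004,0.1425,0,0,0,0],
    [-0.005,-0.004,0.1425,0,0,0,0],
    [-0.005,-0.004,0.1425,0,0,0,0],
    [-0.005,-0.004,0.1425,0,0,0,0.2],
    [-0.005,-0.004,0.1425,0,0,0,0.3],
  ],
)

```text
time_s: 11.2
position: [0.4923, -0.3043, 0.0566]
tcp_rot: [[0.9, -0.436, 0.001], [-0.436, -0.9, -0.001], [0.001, 0.0, -1.0]]
force: [-0.3, -0.1, 0.1]
opening: 0.423
grasp_force: 0.0
```

Request:
step_arm(
  steps=[
    [0,0,0,0,0,0,1],
    [0,0,0,0,0,0,1],
    [0,0,0,0,0,0,1],
    [0,0,0,0,0,0,1],
    [0,0,0,0,0,0,1],
    [0,0,0,0,0,0,1],
    [0,0,0,0,0,0,1],
  ],
)

```text
time_s: 11.78
position: [0.492, -0.3039, 0.0562]
tcp_rot: [[0.9, -0.436, 0.0], [-0.436, -0.9, 0.0], [0.0, -0.0, -1.0]]
force: [0.6, 1.0, 5.0]
opening: 0.252
grasp_force: 30.0
```

```bash
python3 - <<'E'
from fit import *
s=capture("scene");t=capture("top");st=read_state(); M=np.array(st["tcp_rot"])
print(st["position"],st["force"],"yaw x",np.degrees(np.arctan2(M[1,0],M[0,0])))
for cs in([s],[s,t]): print(fit([.4925,-.3042,-25.8],cs,UP))
E
```

```text
[ 0.49203521 -0.3039156   0.05626279] [-0.143286    2.08445096  4.64755787] yaw x -25.865074734101125
(array([ 490.57895161, -302.82499194,  -25.94386993]), np.float64(-158.17939961076115))
(array([ 490.38331493, -302.43240404,  -25.57190851]), np.float64(-185.7551617365549))
```

Request:
step_arm(
  steps=[
    [0,0,-0.01,0,0,0,1],
    [0,0,-0.04,0,0,0,1],
    [0,0,-0.1,0,0,0,1],
    [0,0,-0.17,0,0,0,1],
    [0,0,-0.24,0,0,0,1],
    [0,0,-0.31,0,0,0,1],
    [0,0,-0.35,0,0,0,1],
    [0,0,-0.35,0,0,0,1],
  ],
)

```text
time_s: 12.55
position: [0.4929, -0.3052, 0.1637]
tcp_rot: [[0.9, -0.436, 0.004], [-0.436, -0.9, -0.004], [0.005, 0.002, -1.0]]
force: [1.0, 0.1, -3.6]
opening: 0.253
grasp_force: 30.0
```

Request:
step_arm(
  steps=[
    [0,0,0,0,0,0,1],
    [0,0,0,0,0,0,1],
    [0,0,0,0,0,0,1],
  ],
)

```text
time_s: 12.8
position: [0.4909, -0.3032, 0.1594]
tcp_rot: [[0.9, -0.436, -0.003], [-0.436, -0.9, 0.003], [-0.004, -0.001, -1.0]]
force: [-0.5, 0.9, -3.4]
opening: 0.254
grasp_force: 30.0
```

```bash
python3 - <<'E'
from h import *
capture("scene"); rel([.4657,-.0545,.165],-78.0); st=read_state();print(st["position"],st["force"],st["opening"])
E
```

```text
shift [-0.4379 -0.7095 -0.0163] turn [-0.0028  0.0038 -0.8416]
[ 0.49101394 -0.30333687  0.1594199 ] [ 0.05289269 -0.45173536 -2.82996028] 0.25009046126394435
```

Request:
step_arm(
  steps=[
    [-0.03,-0.05,0,0,0,-0.08,1],
    [-0.08,-0.13,0,0,0,-0.19,1],
    [-0.14,-0.23,0,0,0,-0.3,1],
    [-0.21,-0.34,0,0,0,-0.42,1],
    [-0.28,-0.45,0,0,0,-0.54,1],
    [-0.35,-0.56,0,0,0,-0.66,1],
    [-0.4,-0.65,0,0,0,-0.77,1],
    [-0.437,-0.709,0,0,0,-0.841,1],
  ],
)

```text
time_s: 13.52
position: [0.4649, -0.0522, 0.1602]
tcp_rot: [[0.977, 0.213, -0.004], [0.213, -0.977, 0.002], [-0.003, -0.003, -1.0]]
force: [0.7, -0.8, -3.2]
opening: 0.251
grasp_force: 30.0
```

Request:
step_arm(
  steps=[
    [0,0,0,0,0,0,1],
    [0,0,0,0,0,0,1],
    [0,0,0,0,0,0,1],
    [0,0,0,0,0,0,1],
    [0,0,0,0,0,0,1],
    [0,0,0,0,0,0,1],
  ],
)

```text
time_s: 14.02
position: [0.4669, -0.0564, 0.1609]
tcp_rot: [[0.979, 0.206, -0.0], [0.206, -0.979, 0.0], [-0.0, -0.0, -1.0]]
force: [0.8, 0.5, -3.0]
opening: 0.253
grasp_force: 30.0
```

```bash
python3 - <<'E'
from fit import *
s=snap("scene","s5",(190,140,330,245),5);t=capture("top"); st=read_state();p=st["position"];M=np.array(st["tcp_rot"])
rel([.4657,-.0545,.12],-78.0); print(p,st["force"],"yaw x",np.degrees(np.arctan2(M[1,0],M[0,0])))
UPS=rect(-.062,.062,-.042,.042,.028)
for e in(UP,UP[1:4],UP[2:4]):
  for cs in([s],[t],[s,t]): print(fit([p[0],p[1],12],cs,e,p[2]-.0562))
E
```

```text
shift [-0.0023 -0.0059  0.1364] turn [-0.0006  0.0002 -0.0023]
[ 0.46676427 -0.05610486  0.16091387] [ 0.33001328  0.26842772 -2.35598998] yaw x 11.896397606821456
(array([467.58602588, -53.99317979,  12.86884915]), np.float64(-165.76201879704848))
(array([466.48859309, -56.34622468,  12.54076745]), np.float64(-169.7185766452736))
(array([467.38067487, -55.58925317,  12.07908561]), np.float64(-305.7223042617283))
(array([467.76354844, -54.49828307,  12.28985014]), np.float64(-140.41324273586207))
(array([467.33097977, -62.30347973,  13.72952457]), np.float64(-109.9640590976778))
(array([467.27421507, -55.10096537,  12.1584484 ]), np.float64(-213.62185041331222))
(array([462.58568718, -55.41738522,  12.6908517 ]), np.float64(-133.93470082544997))
(array([467.34682148, -60.92246482,  15.07652794]), np.float64(-65.39722860262634))
(array([467.53673101, -54.87075633,  12.33898137]), np.float64(-167.15427308813838))
```

View pics/s5.png

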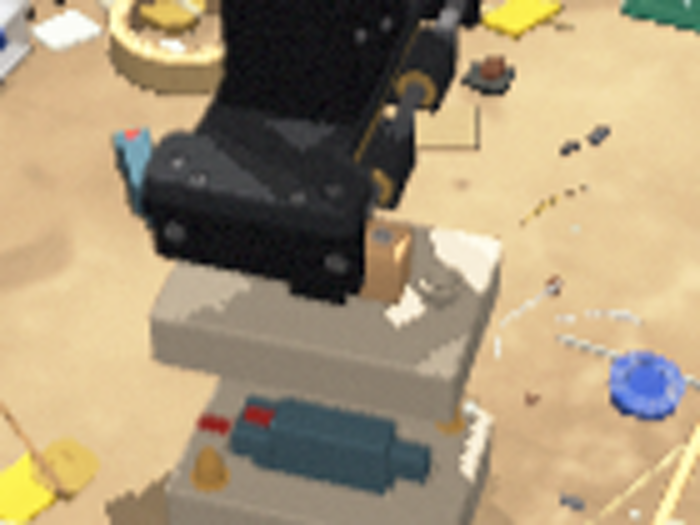

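The upper half is level over the core, with the pouring cup (435,285) at the unmarked end as it should be. It is about 0.6 mm ahead of the TCP along x, so I'll correct for that and lower it to just above the dowels.

Request:
step_arm(
  steps=[
    [-0.004,-0.006,0.02,0,0,-0.001,1],
    [-0.004,-0.006,0.06,0,0,-0.001,1],
    [-0.004,-0.006,0.1,0,0,-0.001,1],
    [-0.004,-0.006,0.13,0,0,-0.001,1],
    [-0.004,-0.006,0.155,0,0,-0.001,1],
    [-0.004,-0.006,0.163,0,0,-0.001,1],
    [-0.004,-0.006,0.163,0,0,-0.001,1],
    [-0.004,-0.006,0.163,0,0,-0.001,1],
  ],
)

```text
time_s: 14.78
position: [0.4653, -0.0539, 0.1121]
tcp_rot: [[0.978, 0.208, -0.0], [0.208, -0.978, 0.0], [-0.0, -0.0, -1.0]]
force: [-0.2, -0.5, -3.7]
opening: 0.248
grasp_force: 30.0
```

```bash
python3 - <<'E'
from fit import *
for i in range(3): s=capture("scene")
st=read_state();p=st["position"];M=np.array(st["tcp_rot"])
rel([.4652,-.05465,.100],-78.0); print(p,st["force"],st["moment"])
print(fit([p[0],p[1],12],[s],UP,p[2]-.0562))
E
```

```text
shift [-0.0016  0.002   0.0418] turn [ 0.0002 -0.0012  0.0005]
[ 0.4655338  -0.05397024  0.11253617] [ 0.46873537  0.35469386 -3.05664176] [ 0.03047358 -0.01855664  0.00570588]
(array([466.27966377, -52.03722353,  12.32333907]), np.float64(-146.2671743201207))
```

Descend about 12 mm onto the dowels' tapered noses, watching the force.

Request:
step_arm(
  steps=[
    [-0.0015,0.002,0.005,0,0,0,1],
    [-0.0015,0.002,0.011,0,0,0,1],
    [-0.0015,0.002,0.017,0,0,0,1],
    [-0.0015,0.002,0.023,0,0,0,1],
    [-0.0015,0.002,0.029,0,0,0,1],
    [-0.0015,0.002,0.035,0,0,0,1],
    [-0.0015,0.002,0.04,0,0,0,1],
    [-0.0015,0.002,0.04,0,0,0,1],
  ],
)

```text
time_s: 15.6
position: [0.4647, -0.0545, 0.0997]
tcp_rot: [[0.978, 0.208, -0.001], [0.208, -0.978, 0.001], [-0.001, -0.001, -1.0]]
force: [0.4, -0.3, -3.5]
opening: 0.253
grasp_force: 30.0
```

Request:
step_arm(
  steps=[
    [0,0,0.004,0,0,0,1],
    [0,0,0.008,0,0,0,1],
    [0,0,0.012,0,0,0,1],
    [0,0,0.016,0,0,0,1],
    [0,0,0.016,0,0,0,1],
  ],
)

```text
time_s: 16.02
position: [0.4649, -0.0546, 0.0951]
tcp_rot: [[0.978, 0.208, -0.0], [0.208, -0.978, 0.0], [-0.0, -0.0, -1.0]]
force: [0.7, -0.4, -3.3]
opening: 0.251
grasp_force: 30.0
```

It is on the straight part of the dowels with no contact force. Continuing down.

Request:
step_arm(
  steps=[
    [0,0,0.004,0,0,0,1],
    [0,0,0.008,0,0,0,1],
    [0,0,0.012,0,0,0,1],
    [0,0,0.015,0,0,0,1],
    [0,0,0.016,0,0,0,1],
    [0,0,0.016,0,0,0,1],
  ],
)

```text
time_s: 16.52
position: [0.4649, -0.0546, 0.0904]
tcp_rot: [[0.978, 0.208, -0.0], [0.208, -0.978, 0.0], [-0.0, -0.0, -1.0]]
force: [0.7, -0.6, -3.8]
opening: 0.251
grasp_force: 30.0
```

Request:
step_arm(
  steps=[
    [0,0,0.001,0,0,0,1],
    [0,0,0.002,0,0,0,1],
    [0,0,0.003,0,0,0,1],
    [0,0,0.003,0,0,0,1],
    [0,0,0.003,0,0,0,1],
  ],
)

```text
time_s: 16.93
position: [0.4649, -0.0546, 0.0902]
tcp_rot: [[0.978, 0.208, 0.0], [0.208, -0.978, 0.0], [0.0, -0.0, -1.0]]
force: [-0.8, 0.1, 5.2]
opening: 0.252
grasp_force: 30.0
```

Contact at the predicted home height (0.0902). Now build up to 15 N.

Request:
step_arm(
  steps=[
    [0,0,0.0005,0,0,0,1],
    [0,0,0.001,0,0,0,1],
    [0,0,0.001,0,0,0,1],
    [0,0,0.001,0,0,0,1],
    [0,0,0.001,0,0,0,1],
  ],
)

```text
time_s: 17.35
position: [0.4649, -0.0546, 0.0902]
tcp_rot: [[0.978, 0.208, 0.0], [0.208, -0.978, 0.0], [0.001, 0.0, -1.0]]
force: [-1.9, -0.1, 7.9]
opening: 0.25
grasp_force: 30.0
```

```bash
python3 - <<'E'
from h import *
F=[]
for i in range(4): capture("scene"); s=read_state(); F.append(s["force"])
print(np.round(F,1).tolist(),s["position"],s["moment"])
E
```

```text
[[-0.5, -0.0, 8.9], [-1.2, -1.0, 7.9], [-1.7, -0.7, 8.3], [-1.5, 0.4, 8.0]] [ 0.46489829 -0.05458391  0.09020861] [ 0.08513299  0.26066471 -0.0681522 ]
```

Request:
step_arm(
  steps=[
    [0,0,0.001,0,0,0,1],
    [0,0,0.0022,0,0,0,1],
    [0,0,0.0022,0,0,0,1],
    [0,0,0.0022,0,0,0,1],
    [0,0,0.0022,0,0,0,1],
  ],
)

```text
time_s: 17.97
position: [0.4649, -0.0546, 0.0902]
tcp_rot: [[0.978, 0.208, 0.001], [0.208, -0.978, -0.0], [0.001, 0.0, -1.0]]
force: [-3.2, 1.7, 15.1]
opening: 0.248
grasp_force: 30.0
```

```bash
python3 - <<'E'
from fit import *
F=[]
for i in range(5): c=snap("scene","s6",(200,170,320,265),6); F.append(read_state()["force"])
t=capture("top")
s=read_state();print(np.round(F,1).tolist(),s["position"],s["moment"])
print(fit([.4657,-.0545,12],[c],UP,.034),fit([.4657,-.0545,12],[c,t],UP,.034))
E
```

```text
[[-2.8, 0.2, 15.9], [-2.8, -0.5, 14.9], [-3.1, 0.6, 14.4], [-2.9, 0.5, 14.6], [-3.1, -0.1, 14.5]] [ 0.4648908  -0.05456342  0.09019229] [ 0.07624431  0.51921282 -0.01302986]
(array([465.80068302, -52.9608327 ,  12.24520163]), np.float64(-151.37544950675758)) (array([465.47706289, -53.94685   ,  12.21475289]), np.float64(-274.2165162396507))
```

View pics/s6.png

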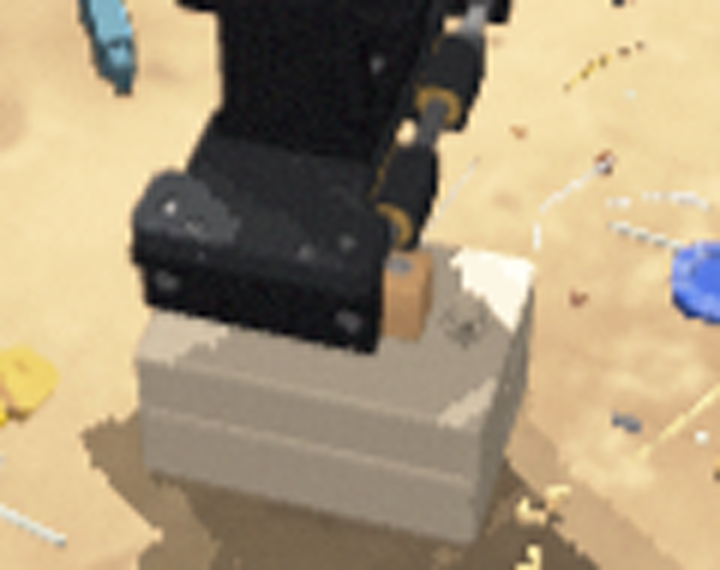

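The halves are closed flush: the seam runs evenly from (140,410) to (485,478) with no gap. The press force is steady at about 15 N, so I'm handing in.

```bash
python3 -c "
from rig import *
print(hand_in())"
```

```text
the job is handed in; nothing more can be done
None
```

The core is in the lower half with its wide end in the recess at the red mark, the upper half is fully home with its red mark at the same end, and the arm is holding the mould shut at about 15 N for you to tape. The tape roll, skeleton and modelling tool were left alone.

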